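Clear the dry block heater

ROBOT

A 6-joint arm with a two-finger parallel gripper is mounted at the origin on a cart in front of the work surface, level with it; the furniture and walls round the work are solid. World frame = base frame: x ahead of the robot, y to its left, z up, the work surface at z = 0. Lengths are in mm, angles in rad, forces in N, time in s.
With the tool pointing down it reaches from about 400 to 925 mm from the base axis. Payload 12.5 kg.
Tool frame: the origin (TCP) lies at the very end of the fingers, on their centre line; the grasp point (between the pads) lies 19 mm behind it (grip_point_offset is the z of the grasp point in the tool frame, in mm); z points along the fingers, y is the line along which they close (so a half turn about z gives the same grasp; the last joint's range is limited). The gripper opens to 95 mm and grips with 3 to 60 N. Pads are 20 mm wide; open, the fingers measure 119 mm over their backs; the gripper's body (75 mm by 180 mm) begins 59 mm behind the grasp point.
Start: joints at [-0.106, 0.491, 1.559, -0, 1.092, -0.106], TCP at [625.017, 0.021, 214.661] pointing down, gripper open.
Joint ranges: [-3.1, 3.1], [-0.84, 2.19], [0.05, 2.79], [-1.13, 4.28], [0.06, 2.93], [-2.69, 2.69]. Speed limits (rad/s): [2.22, 2.22, 2.79, 3.14, 3.14, 3.14].

INTERFACE

Orientations are given as a unit quaternion [x, y, z, w].
In Python, from bench import * gives the robot as it stands. The module is installed in compiled form; this text tells all that it offers.
- The arm moves only by the tool move_arm, never from a script. Its argument "rows" is a list of rows, each an object with "linear": the shift along the tool's x, y, z in mm, a list of three; "angular": the turn, a rotation vector about the tool's x, y, z in units of 10 degrees (1.0 is 10 degrees), a list of three. A call has 1 to 5 rows; each row is the pose to reach, as a shift and turn from the pose commanded when the call began, along the tool's axes at that moment; what a row does not reach only later rows make up. A row lasts 1/8 s, in which the tool goes at most 62.5 mm and 10.7 degrees, less where a joint would pass 70% of its speed; a pose out of reach is approached as far as the arm can. A call with a gripper value outside its range is refused whole. "hand" is the opening, from 0 (shut) to 1 (fully open), set as the call begins (left out, the last holds). The fingers move at their own pace and stop on an object; "newtons" is the grip in N (left out, the last holds). Time passes only in rows, so rows that repeat a pose let the fingers close. It gives the time, the measured TCP pose, the force, the opening and the grip force at its end, in the units of the state.
- sense(): the state, without advancing time (a new reading comes with each control period).
- capture(name): name is "scene" or "side" or "wrist"; returns a dict with "image" (400x640x3 uint8, red, green, blue), "K" (3x3 intrinsics, pixels), "D" ([k1, k2, p1, p2, k3] as OpenCV has them; the pictures are not rectified), "origin" and "rotation" of the camera in the world; the wrist camera has in their place "T_tool_cam" (4x4, takes a point from camera to tool coordinates, whose origin is the TCP and whose axes are the flange's). Camera axes: x right, y up, looking along -z (the intrinsics and any distortion apply to the point x, -y, -z); pixel columns grow to the right and rows downward; lengths in mm; the calibration is good to about 2 mm. A picture is of the moment at which its call begins: read the wrist's pose just before it. There is no depth.
- hand_in(): hands the job in; it is judged then, once.
The state is a dict: "clock": time; "joint_positions": joint angles; "qvel": joint speeds; "tau": joint torques, N m; "eef_pos": TCP position; "tool_rot": TCP orientation; "force": force on the tool from outside, world axes, zero at the start; "torque": the same for the moment, N m; "opening": opening from 0.0 (shut) to 1.0 (fully open); "grip_force": force on a finger pad.
Only numpy, scipy, OpenCV 4.12 (cv2) and the standard library are available. Lean on these libraries where they do the work, as an engineer would, in place of code of your own. Each camera call takes 0.05 s, during which the arm holds its last target. There are 200 camera calls.

TASK

Clear the dry block heater after the run: lift the middle insert straight up by its yellow fin out from between the two neighbour blocks and lay it upright on the yellow outline of the same shape, and stand each vial in the holder that has the colour of its cap, in any order. Set everything down gently and upright, without dropping it, let go, and leave the glass beaker where it is.

Things in the scene. Friction and masses are not known exactly. Their poses are not given: they have to be found in the camera images.
- heater: Fixed dry block heater: white housing 112 (x) x 286 (y) x 40 mm, display and dial at -x; origin centre of underside. On it two fixed dark blocks, tops at z=70 mm, and a bay between them (floor z=40). Wells 28 mm wide, 10 deep at x=0, y=-110, -62, +62, +110 mm; one is empty. Grip with fingers closing along its x: nothing there is above z=70.
- insert: Loose aluminium block 70 (x) x 44 (y) x 30 mm, 0.25 kg, T-key on each y side (80 mm over both), yellow grip fin mid-top 10 mm thick in x, 34 long in y, z=29 to 69 mm. Origin centre of underside, z up. Starts at heater (0,0,40 mm), axes parallel; keys in the neighbours' T-slots (2 mm play, 30 mm deep), free only straight up. Half turn about z: same.
- insert_pad: Fixed flat black plate 90 (x) x 100 (y) x 3 mm on the bench bearing the insert's outline (rectangle with a T-key on each y side) filled in yellow; origin centre of the underside, top at z = 3 mm. The insert's x axis belongs along this x axis, either way round.
- vial_red: Small glass screw vial with a bright red cap, loose, 23 mm diameter, 47 mm tall (cap from 37 mm up, same or slightly smaller width), about 22 g; origin centre of the underside, z up along its axis. Starts upright in one of the heater's wells, 37 mm of it standing out above the blocks.
- vial_blue: Small glass screw vial with a blue cap, loose, 23 mm diameter, 47 mm tall (cap from 37 mm up, same or slightly smaller width), about 22 g; origin centre of the underside, z up along its axis. Starts upright in one of the heater's wells, 37 mm of it standing out above the blocks.
- vial_grey: Small glass screw vial with a pale grey cap, loose, 23 mm diameter, 47 mm tall (cap from 37 mm up, same or slightly smaller width), about 22 g; origin centre of the underside, z up along its axis. Starts upright in one of the heater's wells, 37 mm of it standing out above the blocks.
- holder_red: Bright red round vial holder, fixed on the bench: dish 60 mm outside diameter, 12 mm tall, open at the top, inner diameter 44 to 46 mm, inner floor at z = 3 mm; origin centre of the underside.
- holder_blue: Blue round vial holder, fixed on the bench: dish 60 mm outside diameter, 12 mm tall, open at the top, inner diameter 44 to 46 mm, inner floor at z = 3 mm; origin centre of the underside.
- holder_grey: Pale grey round vial holder, fixed on the bench: dish 60 mm outside diameter, 12 mm tall, open at the top, inner diameter 44 to 46 mm, inner floor at z = 3 mm; origin centre of the underside.
- glass_beaker: Clear glass beaker, 54 mm wide, 68 mm tall, loose, standing beside the work; origin centre of the underside. A bystander: not to be moved.

How it is judged (in metres and radians):
On the way:
1. the insert is lifted straight up out of the heater, clear of the neighbour blocks, still above its bay (z of insert in the frame of heater above 0.072 m and horizontal distance between insert and heater below 0.03 m), for 0.02 s.
At the end, for the whole second after the job is handed in: The insert lies upright on its pad, centre within 13 mm of the pad's and turned by less than 0.2 rad from the outline (either way round); each vial stands upright on the floor of the holder of its cap's colour; all released and at rest (horizontal distance between vial_red and holder_red below 0.013 m and z of vial_red in the frame of holder_red below 0.007 m and angle between each of vial_red, vial_blue, vial_grey, insert's own z axis and vertical below 0.1 rad and linear speed of each of vial_red, vial_blue, vial_grey, insert below 0.02 m/s and horizontal distance between vial_blue and holder_blue below 0.013 m and z of vial_blue in the frame of holder_blue below 0.007 m and horizontal distance between vial_grey and holder_grey below 0.013 m and z of vial_grey in the frame of holder_grey below 0.007 m and horizontal distance between insert and insert_pad below 0.013 m and angle between the x axis of insert and the x axis of insert_pad, either way round below 0.2 rad and z of insert in the frame of insert_pad below 0.007 m); the robot touches nothing.
It fails at once if the glass beaker is pushed or tipped (distance of glass_beaker from where it was at the start of the episode above 0.025 m or angle between glass_beaker's own z axis and vertical above 0.4 rad).
It fails at once if a vial or the insert is tipped over (angle between any of insert, vial_red, vial_blue, vial_grey's own z axis and vertical above 0.7 rad).
It fails at once if a vial or the insert is dropped (falls free faster than 0.6 m/s) ((linear speed of insert above 0.6 m/s and contact force between the fingers and insert below 0.02 N) or (linear speed of vial_red above 0.6 m/s and contact force between the fingers and vial_red below 0.02 N) or (linear speed of vial_blue above 0.6 m/s and contact force between the fingers and vial_blue below 0.02 N) or (linear speed of vial_grey above 0.6 m/s and contact force between the fingers and vial_grey below 0.02 N)).
It also fails if it takes over 106 s, if anything falls off the work surface, if the arm or the gripper's body presses on something with over 40 N, if the wrist force passes 120 N, or if a joint passes its speed limit or range.

## Working session

There is one attempt and no reset: what is moved stays moved. The work goes in short steps, Python scripts to look and compute and a tool call to move; the robot and the scene stay as the last step left them, time stands still between calls to the robot, and variables do not carry over. Pictures are saved under pics/ and viewed, at most 14 in all, crops included, and the job is handed in when it is done.

Besides the shell and the picture viewer there is one more tool, called after "Call:" as a command line: name --argument value ..., lists and objects as JSON in quotes. move_arm: Moves the arm, as the interface text tells. Its arguments: {"type":"object","properties":{"rows":{"type":"array","items":{"type":"object","properties":{"linear":{"type":"array","items":{"type":"number"}},"angular":{"type":"array","items":{"type":"number"}}}}},"hand":{"type":"number"},"newtons":{"type":"number"}},"required":["rows"]}

```bash
mkdir -p pics
python3 - <<'E'
from bench import *
import cv2,numpy as np,pickle
print(sense())
d={}
for n in ["scene","side","wrist"]:
    c=capture(n);d[n]=c;cv2.imwrite(f"pics/{n}0.png",c["image"][:,:,::-1]);print({k:v for k,v in c.items() if k!="image"})
d['s']=sense();pickle.dump(d,open("d0.pkl","wb"))
E
```

```text
{'clock': 0.0, 'joint_positions': array([-1.05593571e-01,  4.91569549e-01,  1.55944627e+00,  1.37441192e-05,
        1.09167306e+00, -1.05597241e-01]), 'qvel': array([-1.19305688e-03, -8.23429637e-04, -3.11525646e-04,  6.82320318e-05,
       -2.51260781e-03, -1.49350120e-04]), 'tau': array([-9.52334158e-04, -6.12640929e+01, -2.58175153e+01,  6.92750537e-02,
        4.83079045e-02, -1.38641695e-05]), 'eef_pos': array([6.24765339e+02, 5.49466821e-02, 2.14056628e+02]), 'tool_rot': array([ 7.07107620e-01,  7.07105730e-01, -3.39825142e-04, -4.30099231e-04]), 'force': array([ 0.04155333,  0.08018267, -0.5741728 ]), 'torque': array([ 0.00272523, -0.00072422, -0.02908549]), 'grip_force': 0.0, 'opening': 0.9987852406404851}
{'K': array([[395.54165224,   0.        , 316.00697875],
       [  0.        , 395.54165224, 200.39954073],
       [  0.        ,   0.        ,   1.        ]]), 'D': array([-0.01355541,  0.        ,  0.        ,  0.        ,  0.        ]), 'origin': array([  58.79948616, -696.3954719 ,  976.38220798]), 'rotation': array([ 0.33490111, -0.09186557, -0.26232794,  0.9003255 ])
[... 266 characters left out ...]
9814 , 983.83834438, 607.05426477]), 'rotation': array([-0.00570937,  0.52108219,  0.85345826,  0.00705383])}
{'K': array([[281.73182962,   0.        , 319.26932133],
       [  0.        , 281.73182962, 196.88839161],
       [  0.        ,   0.        ,   1.        ]]), 'D': array([-0.0375879,  0.       ,  0.       ,  0.       ,  0.       ]), 'T_tool_cam': array([[ 3.75404618e-04,  9.59769351e-01,  2.80789339e-01,
         7.91372922e+01],
       [ 9.99999633e-01, -5.76587956e-04,  6.33880792e-04,
        -2.10817196e-01],
       [ 7.70279107e-04,  2.80788998e-01, -9.59769215e-01,
        -1.71244758e+02],
       [ 0.00000000e+00,  0.00000000e+00,  0.00000000e+00,
         1.00000000e+00]])}
```

View pics/scene0.png

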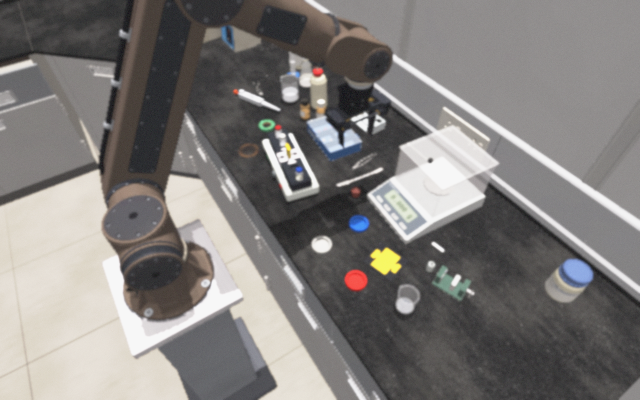

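View pics/side0.png

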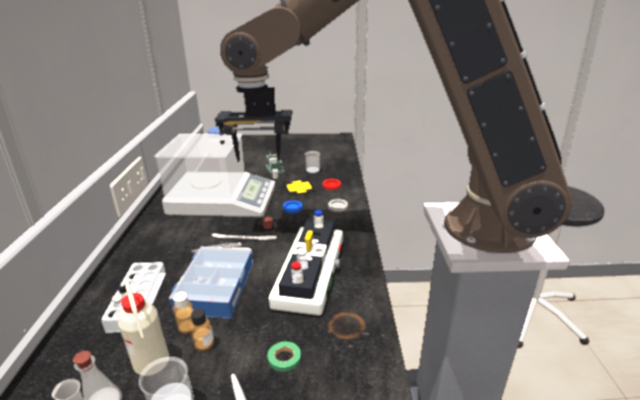

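View pics/wrist0.png

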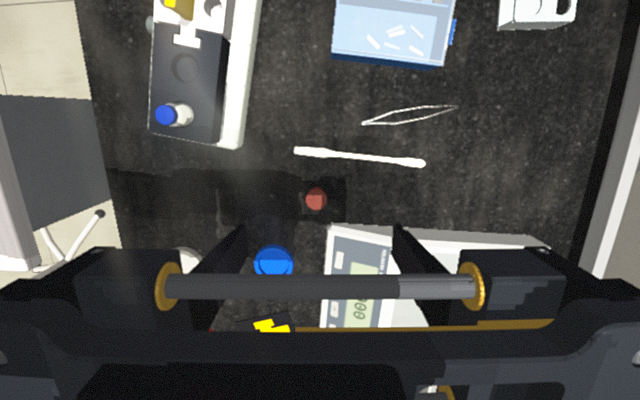

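```bash
cat > h.py <<'E'
import cv2,numpy as np,pickle
from scipy.spatial.transform import Rotation as R
def campose(c,s=None):
    if "origin" in c: return R.from_quat(c["rotation"]).as_matrix(),c["origin"]
    T=c["T_tool_cam"];Rt=R.from_quat(s["tool_rot"]).as_matrix()
    return Rt@T[:3,:3],Rt@T[:3,3]+s["eef_pos"]
def px2w(c,uv,z,s=None):
    Rm,o=campose(c,s)
    p=cv2.undistortPoints(np.array(uv,float).reshape(-1,1,2),c["K"],c["D"])[:,0]
    d=np.c_[p[:,0],-p[:,1],-np.ones(len(p))]@Rm.T
    return o+d*((z-o[2])/d[:,2])[:,None]
def w2px(c,P,s=None):
    Rm,o=campose(c,s);q=(np.atleast_2d(P)-o)@Rm*[1,-1,-1]
    return cv2.projectPoints(q,np.zeros(3),np.zeros(3),c["K"],c["D"])[0][:,0]
def blobs(img,name,amin=8):
    h=cv2.cvtColor(img,cv2.COLOR_RGB2HSV).astype(int);H,S,V=h[...,0],h[...,1],h[...,2]
    m={"red":((H<6)|(H>174))&(S>170)&(V>110),"blue":(abs(H-111)<10)&(S>170)&(V>90),"yellow":(abs(H-28)<6)&(S>150)&(V>120)}[name]
    n,l,st,ce=cv2.connectedComponentsWithStats(m.astype(np.uint8))
    return [(ce[i].round(1),st[i].tolist()) for i in range(1,n) if st[i,4]>=amin]
E
python3 - <<'E'
from h import *
d=pickle.load(open("d0.pkl","rb"))
for n in ["scene","side","wrist"]:
    for col in ["red","blue","yellow"]:
        for ce,st in blobs(d[n]["image"],col):
            print(n,col,ce,st,*[px2w(d[n],ce,z,d['s'])[0].round(0)[:2] for z in (3,12,107)])
a=cv2.resize(d["scene"]["image"][115:215,250:330],None,fx=5,fy=5,interpolation=2)
b=cv2.resize(d["scene"]["image"][205:305,300:420],None,fx=5,fy=5,interpolation=2)[:, :395]
b=cv2.resize(d["scene"]["image"][210:310,305:415],(395,359),interpolation=2)
b=cv2.copyMakeBorder(b,0,500-359,0,0,0)
cv2.imwrite("pics/c1.png",np.hstack([a,b])[:,:,::-1])
c=cv2.resize(d["side"]["image"][200:320,260:360],None,fx=4,fy=4,interpolation=2)
e=cv2.resize(d["side"]["image"][140:240,260:360],None,fx=4,fy=4,interpolation=2)
e=cv2.copyMakeBorder(e,0,80,0,0,0)
cv2.imwrite("pics/c2.png",np.hstack([c,e])[:,:,::-1])
E
```

```text
scene red [317.1  72.5] [314, 70, 8, 5, 22] [905. 654.] [897. 641.] [815. 509.]
scene red [277.5 127. ] [276, 126, 4, 3, 12] [571. 412.] [566. 402.] [516. 294.]
scene red [355.6 280. ] [345, 270, 22, 21, 352] [ 434. -289.] [ 430. -293.] [ 394. -333.]
scene blue [298.6 168.8] [297, 167, 4, 4, 12] [523. 171.] [519. 163.] [473.  78.]
scene blue [358.4 223.2] [349, 216, 19, 16, 234] [ 557. -134.] [ 552. -139.] [ 504. -194.]
scene yellow [287.8 147.2] [286, 144, 4, 8, 20] [547. 289.] [542. 280.] [495. 184.]
scene yellow [385.2 260.3] [371, 248, 30, 26, 492] [ 542. -283.] [ 538. -287.] [ 491. -327.]
side red [331.3 183.6] [323, 179, 18, 11, 158] [ 433. -296.] [ 433. -277.] [438. -76.]
side red [295.5 265.1] [292, 262, 8, 7, 47] [532. 162.] [531. 175.] [520. 304.]
side red [138.8 300.9] [134, 294, 10, 16, 97] [871. 287.] [865. 297.] [801. 407.]
side red [126.  304.3] [122, 297, 9, 15, 82] [895. 298.] [889. 308.] [821. 416.]
side blue [292.3 206.4] [283, 201, 19, 12, 190] [ 556. -138.] [ 555. -121.] [541.  55.]
side blue [317.9 212.1] [314, 210, 8, 5, 30] [478. -99.] [478. -83.] [476.  87.]
side yellow [298.8 186.4] [286, 181, 26, 12, 232] [ 542. -279.] [ 541. -260.] [529. -62.]
side yellow [308.4 239. ] [305, 230, 8, 22, 108] [503.  47.] [503.  61.] [496. 208.]
wrist blue [452.8  23.3] [452, 20, 3, 8, 9] [787. 189.] [783. 186.] [743. 159.]
wrist blue [163.9 114.7] [155, 106, 19, 19, 268] [419.  80.] [423.  80.] [475.  80.]
wrist blue [273.2 260.4] [254, 245, 40, 29, 975] [ 554. -133.] [ 556. -128.] [573. -76.]
wrist yellow [170.    3.1] [165, 0, 11, 8, 76] [444. 211.] [448. 208.] [493. 175.]
wrist yellow [192.    3.2] [191, 0, 3, 9, 12] [471. 210.] [474. 207.] [513. 175.]
wrist yellow [270.2 326.4] [253, 318, 37, 15, 330] [ 543. -256.] [ 545. -248.] [ 565. -165.]
```

View pics/c1.png

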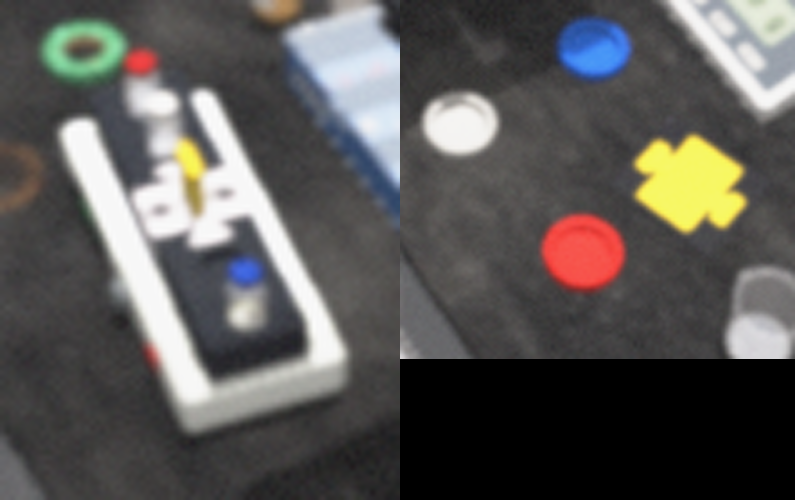

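View pics/c2.png

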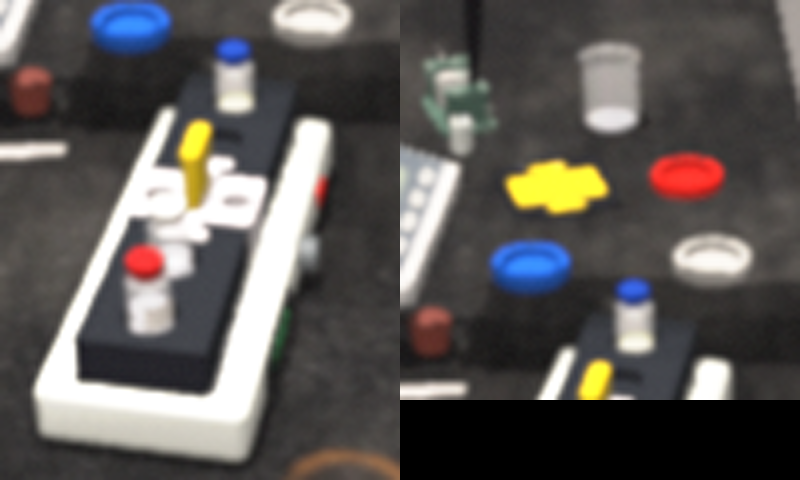

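```bash
cat >> h.py <<'E'
from scipy.optimize import minimize
def padfit(c,z,x0,s=None):
    img=c["image"];h=cv2.cvtColor(img,cv2.COLOR_RGB2HSV).astype(int)
    m=((abs(h[...,0]-28)<6)&(h[...,1]>150)&(h[...,2]>120)).astype(float)
    m=cv2.GaussianBlur(m,(0,0),1)
    T=np.array([[-35,-22],[-10,-22],[-10,-40],[10,-40],[10,-22],[35,-22],[35,22],[10,22],[10,40],[-10,40],[-10,22],[-35,22]],float)
    ctr=w2px(c,[x0[0],x0[1],z],s)[0]
    u,v=np.meshgrid(np.arange(640),np.arange(400));m[np.hypot(u-ctr[0],v-ctr[1])>70]=0
    def f(p):
        a=p[2];q=T@np.array([[np.cos(a),np.sin(a)],[-np.sin(a),np.cos(a)]])+p[:2]
        uv=w2px(c,np.c_[q,np.full(12,z)],s)
        r=np.zeros((400,640));cv2.fillPoly(r:=np.zeros((400,640),np.uint8),[np.round(uv*16).astype(np.int32)],255,cv2.LINE_AA,4)
        return ((cv2.GaussianBlur(r/255.,(0,0),1)-m)**2).sum()
    best=min((minimize(f,[x0[0],x0[1],a],method="Nelder-Mead",options=dict(initial_simplex=[[x0[0],x0[1],a],[x0[0]+8,x0[1],a],[x0[0],x0[1]+8,a],[x0[0],x0[1],a+.2]])) for a in np.arange(-1.5,1.6,.3)),key=lambda r:r.fun)
    return best.x.round(2),best.fun
E
python3 - <<'E'
from h import *
d=pickle.load(open("d0.pkl","rb"))
for n in ["scene","side"]:
    print(n,padfit(d[n],3,[542,-281]))
    im=d[n]["image"];g=im.min(2)
    u,v=np.meshgrid(np.arange(640),np.arange(400));c0={"scene":(321,243),"side":(338,205)}[n]
    m=(g>135)&(np.hypot(u-c0[0],v-c0[1])<18);w=np.argwhere(m)[:,::-1]
    mm=(w.min(0)+w.max(0))/2;print("grey",mm,w.min(0),w.max(0),px2w(d[n],mm,8)[0].round(0))
c=d["scene"]
print("beaker base",px2w(c,[[403,306]],0).round(0), "side",px2w(d["side"],[[312.5,171]],0).round(0))
print("balance",px2w(c,[[370,197],[410,233],[484,196]],20).round(0))
print("redcap", [px2w(d[k],p,107)[0].round(0) for k,p in (("scene",(278,127.5)),("side",(296,265)))])
for n,p in (("scene",[430,-291,10]),("scene",[555,-137,10])): print(w2px(d[n],p))
E
```

```text
scene (array([ 5.4228e+02, -2.8336e+02,  2.7000e-01]), np.float64(44.91587709713057))
grey [321. 244.] [311 236] [331 252] [ 416. -139.    8.]
side (array([ 5.4245e+02, -2.7853e+02,  3.3000e-01]), np.float64(87.51050124012845))
grey [337.5 203.5] [328 199] [347 208] [ 418. -142.    8.]
beaker base [[ 495. -418.    0.]] side [[ 498. -413.    0.]]
balance [[ 642.  -79.   20.]
 [ 655. -256.   20.]
 [ 952. -273.   20.]]
redcap [array([516., 290., 107.]), array([519., 304., 107.])]
[[355.12152626 279.89543629]]
[[358.65883184 222.75533485]]
```

Call:
move_arm --rows '[{"linear": [60, -40, 0], "angular": [0, 0, 0.4]}, {"linear": [110, -90, 0], "angular": [0, 0, 1.1]}, {"linear": [110, -128, 0], "angular": [0, 0, 1.1]}, {"linear": [110, -128, 0], "angular": [0, 0, 1.1]}, {"linear": [110, -128, 0], "angular": [0, 0, 1.1]}]'

```text
clock: 0.78
eef_pos: [497.7, 110.0, 214.9]
tool_rot: [0.772, 0.636, 0.0, 0.0]
force: [0.6, 0.2, 0.3]
opening: 1.001
grip_force: 0.0
```

Run:
```python
from bench import *
from h import *
s=sense();c=capture("wrist");pickle.dump((s,c),open("d1.pkl","wb"))
cv2.imwrite("pics/w1.png",c["image"][:,:,::-1])
for col in ["red","blue","yellow"]:
    for ce,st in blobs(c["image"],col): print(col,ce,st,px2w(c,ce,107,s)[0].round(1)[:2])
```

```text
blue [302.4 219.8] [299, 218, 8, 5, 17] [474.6  86.1]
blue [383.7 313.5] [366, 300, 37, 27, 841] [544.6 -48.6]
yellow [302.5 117.4] [298, 100, 10, 36, 350] [496.3 188.3]
```

View pics/w1.png

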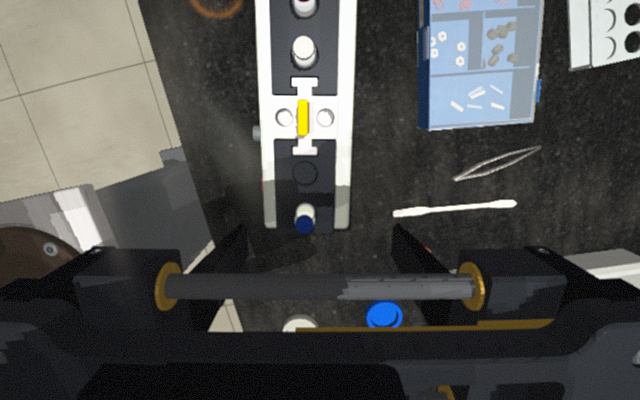

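Run:
```python
from h import *
s,c=pickle.load(open("d1.pkl","rb"))
for n,p,z in (("blue",(305,224.5),107),("grey",(304,47),107),("red",(303.5,2),107),("fin far",(303,100),109),("fin near",(303,135),109),("corner L",(265,228),40),("corner R",(350,228),40),("farL",(257,10),40),("farR",(355,10),40),("empty well",(305.5,173),70)):
    print(n,px2w(c,p,z,s)[0].round(1))
t=R.from_quat(s["tool_rot"]).as_matrix();o=s["eef_pos"];print(t.round(3))
for C in ((496.5,189.5),(495.5,189)):
    print("tool shift",(t.T@(np.array([*C,78])-o)).round(1))
```

```text
blue [476.2  80.3 107. ]
grey [510.2 248.4 107. ]
red [517.1 284.  107. ]
fin far [500.1 203.7 109. ]
fin near [493.5 172.1 109. ]
corner L [414.5  59.8  40. ]
corner R [525.1  38.4  40. ]
farL [467.  309.5  40. ]
farR [571.8 288.9  40. ]
empty well [484.9 127.7  70. ]
[[ 0.191  0.982  0.001]
 [ 0.982 -0.191 -0.   ]
 [ 0.     0.001 -1.   ]]
tool shift [ 77.8 -16.5 136.9]
tool shift [ 77.1 -17.3 136.9]
```

Call:
move_arm --rows '[{"linear": [40, -8, 20], "angular": [0, 0, 0]}, {"linear": [77, -15.5, 50], "angular": [0, 0, 0]}, {"linear": [77, -15.5, 95], "angular": [0, 0, 0]}, {"linear": [77, -15.5, 125], "angular": [0, 0, 0]}, {"linear": [77, -15.5, 137], "angular": [0, 0, 0]}]'

```text
clock: 1.45
eef_pos: [496.8, 188.1, 75.7]
tool_rot: [0.772, 0.636, -0.001, -0.0]
force: [-0.5, -0.1, 0.2]
opening: 0.999
grip_force: 0.0
```

Call:
move_arm --hand 0 --newtons 40 --rows '[{"linear": [0, 0, 0], "angular": [0, 0, 0]}, {"linear": [0, 0, 0], "angular": [0, 0, 0]}, {"linear": [0, 0, 0], "angular": [0, 0, 0]}, {"linear": [0, 0, 0], "angular": [0, 0, 0]}, {"linear": [0, 0, 0], "angular": [0, 0, 0]}]'

```text
clock: 2.08
eef_pos: [496.6, 188.6, 78.0]
tool_rot: [0.772, 0.636, 0.0, 0.0]
force: [-0.3, -0.3, -0.4]
opening: 0.532
grip_force: 0.0
```

Call:
move_arm --rows '[{"linear": [0, 0, 0], "angular": [0, 0, 0]}, {"linear": [0, 0, 0], "angular": [0, 0, 0]}, {"linear": [0, 0, 0], "angular": [0, 0, 0]}, {"linear": [0, 0, 0], "angular": [0, 0, 0]}, {"linear": [0, 0, 0], "angular": [0, 0, 0]}]'

```text
clock: 2.7
eef_pos: [496.5, 188.5, 77.6]
tool_rot: [0.772, 0.636, -0.0, 0.0]
force: [0.0, -0.4, 0.1]
opening: 0.103
grip_force: 40.0
```

Call:
move_arm --rows '[{"linear": [0, 0, 0], "angular": [0, 0, 0]}, {"linear": [0, 0, -3], "angular": [0, 0, 0]}, {"linear": [0, 0, -8], "angular": [0, 0, 0]}, {"linear": [0, 0, -14], "angular": [0, 0, 0]}, {"linear": [0, 0, -20], "angular": [0, 0, 0]}]'

```text
clock: 3.32
eef_pos: [496.5, 188.6, 98.2]
tool_rot: [0.772, 0.636, 0.0, 0.0]
force: [-0.5, -0.5, -3.2]
opening: 0.101
grip_force: 40.0
```

Call:
move_arm --rows '[{"linear": [0, 0, -30], "angular": [0, 0, 0]}, {"linear": [0, 0, -80], "angular": [0, 0, 0]}, {"linear": [0, 0, -120], "angular": [0, 0, 0]}, {"linear": [-29, 8, -130], "angular": [0, 0, 0]}, {"linear": [-77, 21.5, -132], "angular": [0, 0, 0]}]'

```text
clock: 3.95
eef_pos: [503.0, 108.9, 231.0]
tool_rot: [0.771, 0.637, 0.001, 0.001]
force: [1.4, 0.2, -2.9]
opening: 0.104
grip_force: 40.0
```

Call:
move_arm --rows '[{"linear": [-53, 15, 0], "angular": [0, 0, 0]}, {"linear": [-106, 30, 0], "angular": [0, 0, 0]}, {"linear": [-159, 44, 0], "angular": [0, 0, 0]}, {"linear": [-212, 59, 0], "angular": [0, 0, 0]}, {"linear": [-265, 74, 0], "angular": [0, 0, 0]}]'

```text
clock: 4.58
eef_pos: [524.7, -167.2, 230.1]
tool_rot: [0.772, 0.636, 0.0, 0.0]
force: [1.5, 0.7, -1.9]
opening: 0.107
grip_force: 40.0
```

Call:
move_arm --rows '[{"linear": [-53, 15, 0], "angular": [0, 0, -0.5]}, {"linear": [-106, 30, 0], "angular": [0, 0, -1.2]}, {"linear": [-159, 44, 0], "angular": [0, 0, -2.0]}, {"linear": [-200, 56, 0], "angular": [0, 0, -2.85]}, {"linear": [-208, 58, 0], "angular": [0, 0, -2.85]}]'

```text
clock: 5.2
eef_pos: [541.7, -382.9, 229.2]
tool_rot: [0.592, 0.806, -0.0, -0.0]
force: [0.0, -0.3, -3.7]
opening: 0.104
grip_force: 40.0
```

Call:
move_arm --rows '[{"linear": [0, 0, 0], "angular": [0, 0, 0]}, {"linear": [0, 0, 0], "angular": [0, 0, 0]}]'

```text
clock: 5.45
eef_pos: [542.3, -379.3, 229.9]
tool_rot: [0.591, 0.806, 0.0, -0.0]
force: [1.3, -0.4, -2.5]
opening: 0.101
grip_force: 40.0
```

```bash
cat > look.py <<'E'
import sys
from bench import *
from h import *
n=sys.argv[1]
s=sense();c=capture("wrist");pickle.dump((s,c),open(n+".pkl","wb"))
cv2.imwrite(f"pics/{n}.png",c["image"][:,:,::-1]);print(s["eef_pos"],s["opening"],s["grip_force"],s["clock"])
E
python3 look.py w2
python3 - <<'E'
from h import *
s,c=pickle.load(open("w2.pkl","rb"))
for col in ["red","blue","yellow"]:
    for ce,st in blobs(c["image"],col,60): print(col,ce,st,[px2w(c,ce,z,s)[0].round(1)[:2] for z in (3,12)])
print(padfit(c,3,[542,-281],s))
E
```

```text
[ 542.27640779 -379.33793423  229.89473323] 0.10070355764118824 39.993937611579895 5.45
red [259.4  83.3] [237, 60, 46, 48, 1735] [array([ 429.9, -289.1]), array([ 431.9, -289.4])]
blue [389.2   5.8] [368, 0, 44, 16, 487] [array([ 561.4, -151.2]), array([ 560.4, -154.7])]
yellow [340.8 104.6] [313, 71, 58, 68, 2758] [array([ 541.6, -282.4]), array([ 541. , -282.9])]
yellow [319.2 250.8] [311, 219, 17, 55, 694] [array([ 579.2, -498.5]), array([ 577.8, -494.1])]
(array([ 5.4159e+02, -2.8325e+02,  2.8000e-01]), np.float64(204.1446682751466))
```

View pics/w2.png

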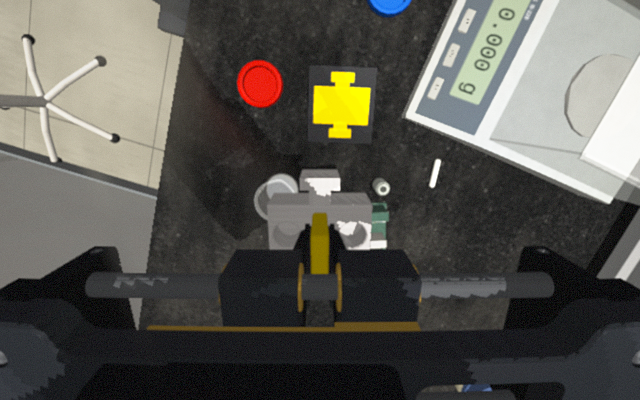

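Call:
move_arm --rows '[{"linear": [45, 14, 0], "angular": [0, 0, 0]}, {"linear": [88, 27, 30], "angular": [0, 0, 0.1]}, {"linear": [92.5, 28.5, 85], "angular": [0, 0, 0.1]}, {"linear": [92.5, 28.5, 135], "angular": [0, 0, 0.1]}, {"linear": [92.5, 28.5, 165], "angular": [0, 0, 0.1]}]'

```text
clock: 6.12
eef_pos: [541.2, -282.2, 62.9]
tool_rot: [0.598, 0.802, -0.0, -0.001]
force: [1.1, 0.3, -2.4]
opening: 0.102
grip_force: 40.0
```

Call:
move_arm --rows '[{"linear": [0, 0, 8], "angular": [0, 0, 0]}, {"linear": [0, 0, 14], "angular": [0, 0, 0]}, {"linear": [0, 0, 19], "angular": [0, 0, 0]}, {"linear": [0, 0, 22], "angular": [0, 0, 0]}, {"linear": [0, 0, 22], "angular": [0, 0, 0]}]'

```text
clock: 6.75
eef_pos: [541.7, -283.9, 43.0]
tool_rot: [0.598, 0.801, 0.0, 0.0]
force: [0.3, 0.9, -2.8]
opening: 0.104
grip_force: 40.0
```

Lower in small steps until contact.

Call:
move_arm --rows '[{"linear": [0, 0, 1], "angular": [0, 0, 0]}, {"linear": [0, 0, 2], "angular": [0, 0, 0]}, {"linear": [0, 0, 2], "angular": [0, 0, 0]}]'

```text
clock: 7.12
eef_pos: [541.6, -283.9, 40.7]
tool_rot: [0.598, 0.801, 0.0, 0.0]
force: [-0.1, 0.8, -2.9]
opening: 0.103
grip_force: 40.0
```

Call:
move_arm --rows '[{"linear": [0, 0, 0.5], "angular": [0, 0, 0]}, {"linear": [0, 0, 1], "angular": [0, 0, 0]}, {"linear": [0, 0, 1], "angular": [0, 0, 0]}]'

```text
clock: 7.5
eef_pos: [541.6, -283.9, 40.6]
tool_rot: [0.598, 0.801, 0.0, 0.0]
force: [-3.3, 1.1, 9.0]
opening: 0.102
grip_force: 40.0
```

Call:
move_arm --hand 0.5 --rows '[{"linear": [0, 0, 0], "angular": [0, 0, 0]}, {"linear": [0, 0, 0], "angular": [0, 0, 0]}, {"linear": [0, 0, 0], "angular": [0, 0, 0]}, {"linear": [0, 0, 0], "angular": [0, 0, 0]}]'

```text
clock: 8.0
eef_pos: [541.6, -283.8, 39.6]
tool_rot: [0.598, 0.801, 0.0, 0.0]
force: [-0.3, 0.7, -0.9]
opening: 0.462
grip_force: 0.0
```

Call:
move_arm --rows '[{"linear": [0, 0, -10], "angular": [0, 0, 0]}, {"linear": [0, 0, -50], "angular": [0, 0, 0]}, {"linear": [0, 0, -110], "angular": [0, 0, 0]}, {"linear": [0, 0, -165], "angular": [0, 0, 0]}, {"linear": [0, 0, -170], "angular": [0, 0, 0]}]'

```text
clock: 8.62
eef_pos: [542.7, -284.5, 214.4]
tool_rot: [0.598, 0.801, 0.0, 0.004]
force: [0.5, 0.3, -0.8]
opening: 0.502
grip_force: 0.0
```

```bash
cat > go.py <<'E'
import sys
from bench import *
from h import *
# usage: x y z yaw_deg(of tool x axis from world +y, ccw)
x,y,z,a=map(float,sys.argv[1:]);s=sense();t=R.from_quat(s["tool_rot"]).as_matrix()
cur=np.degrees(np.arctan2(-t[0,0],t[1,0]))
print(s["eef_pos"].round(1),"yaw",cur.round(1),"op",round(s["opening"],2),"shift",(t.T@(np.array([x,y,z])-s["eef_pos"])).round(1),"turn",round(-(a-cur)/10,2),s["clock"])
E
python3 go.py 519 200 210 -11.2; python3 go.py 519 296 160 -11.2
```

```text
[ 542.7 -284.5  214.4] yaw 16.5 op 0.5 shift [471.3 114.9   2.3] turn 2.77 8.625
[ 542.7 -284.5  214.4] yaw 16.5 op 0.5 shift [563.6 141.9  51.9] turn 2.77 8.625
```

Call:
move_arm --rows '[{"linear": [56, 14, 0], "angular": [0, 0, 0]}, {"linear": [112, 28, 0], "angular": [0, 0, 0]}, {"linear": [168, 42, 0], "angular": [0, 0, 0]}, {"linear": [224, 56, 0], "angular": [0, 0, 0]}, {"linear": [280, 70, 0], "angular": [0, 0, 0]}]'

```text
clock: 9.25
eef_pos: [528.5, 6.3, 209.2]
tool_rot: [0.598, 0.801, -0.0, -0.0]
force: [0.4, -0.5, -0.1]
opening: 0.503
grip_force: 0.0
```

Call:
move_arm --rows '[{"linear": [56, 14, 0], "angular": [0, 0, 0.7]}, {"linear": [112, 28, 0], "angular": [0, 0, 1.4]}, {"linear": [168, 42, 0], "angular": [0, 0, 2.1]}, {"linear": [188, 46, 0], "angular": [0, 0, 2.77]}, {"linear": [188, 46, 0], "angular": [0, 0, 2.77]}]'

```text
clock: 9.88
eef_pos: [519.2, 199.0, 208.9]
tool_rot: [0.772, 0.636, -0.001, -0.0]
force: [0.6, -0.1, -0.7]
opening: 0.501
grip_force: 0.0
```

```bash
python3 look.py w3; python3 go.py 519 296 77 -11.2
python3 - <<'E'
from h import *
s,c=pickle.load(open("w3.pkl","rb"))
for col in ["red","blue","yellow"]:
    for ce,st in blobs(c["image"],col,20): print(col,ce,st,px2w(c,ce,107,s)[0].round(1)[:2])
E
```

```text
[519.18218932 199.02139081 208.9318315 ] 0.5009491908675436 0.0 9.875
[519.4 198.  209. ] yaw -11.0 op 0.5 shift [ 96.2 -19.  132. ] turn 0.02 9.925
red [299.1  96.1] [290, 86, 19, 21, 311] [518.8 296.5]
blue [301.9 303.5] [294, 299, 17, 10, 130] [474.7  77.3]
```

View pics/w3.png

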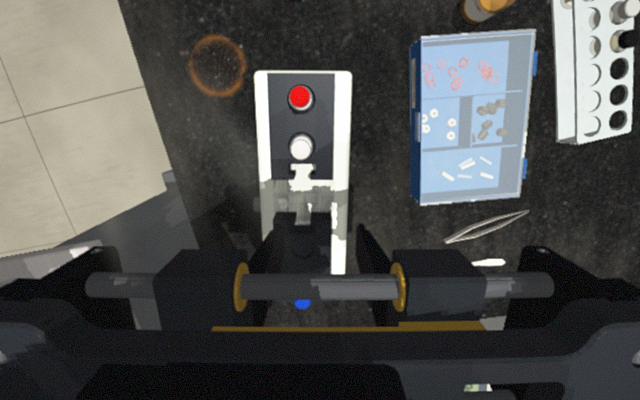

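Call:
move_arm --rows '[{"linear": [50, -10, 0], "angular": [0, 0, 0]}, {"linear": [97, -19, 20], "angular": [0, 0, 0]}, {"linear": [97, -19, 75], "angular": [0, 0, 0]}, {"linear": [97, -19, 115], "angular": [0, 0, 0]}, {"linear": [97, -19, 131], "angular": [0, 0, 0]}]'

```text
clock: 10.55
eef_pos: [519.6, 295.2, 76.5]
tool_rot: [0.773, 0.635, -0.002, -0.0]
force: [0.6, 0.8, 0.4]
opening: 0.502
grip_force: 0.0
```

Call:
move_arm --hand 0 --newtons 12 --rows '[{"linear": [0, 0, 0], "angular": [0, 0, 0]}, {"linear": [0, 0, 0], "angular": [0, 0, 0]}, {"linear": [0, 0, 0], "angular": [0, 0, 0]}, {"linear": [0, 0, 0], "angular": [0, 0, 0]}]'

```text
clock: 11.05
eef_pos: [520.7, 296.9, 79.9]
tool_rot: [0.773, 0.635, 0.001, 0.0]
force: [0.3, -0.2, 5.7]
opening: 0.237
grip_force: 11.9
```

Call:
move_arm --rows '[{"linear": [0, 0, 0], "angular": [0, 0, 0]}, {"linear": [0, 0, 0], "angular": [0, 0, 0]}]'

```text
clock: 11.3
eef_pos: [520.7, 296.9, 79.8]
tool_rot: [0.773, 0.635, 0.001, 0.0]
force: [-0.6, 0.0, 7.6]
opening: 0.234
grip_force: 11.9
```

Call:
move_arm --rows '[{"linear": [0, 0, -5], "angular": [0, 0, 0]}, {"linear": [0, 0, -30], "angular": [0, 0, 0]}, {"linear": [0, 0, -80], "angular": [0, 0, 0]}, {"linear": [-30, 1, -110], "angular": [0, 0, 0]}, {"linear": [-82, 4, -115], "angular": [0, 0, 0]}]'

```text
clock: 11.92
eef_pos: [508.5, 215.7, 195.9]
tool_rot: [0.772, 0.636, 0.002, 0.001]
force: [-0.5, -0.3, -0.7]
opening: 0.238
grip_force: 11.8
```

Call:
move_arm --rows '[{"linear": [-54, 2, 0], "angular": [0, 0, 0]}, {"linear": [-108, 5, 0], "angular": [0, 0, 0]}, {"linear": [-162, 7, 0], "angular": [0, 0, 0]}, {"linear": [-216, 10, 0], "angular": [0, 0, 0]}, {"linear": [-270, 12, 0], "angular": [0, 0, 0]}]'

```text
clock: 12.55
eef_pos: [466.9, -53.3, 194.0]
tool_rot: [0.773, 0.635, 0.0, 0.0]
force: [0.8, -0.4, -0.3]
opening: 0.236
grip_force: 11.8
```

Call:
move_arm --rows '[{"linear": [-54, 2, 0], "angular": [0, 0, 0]}, {"linear": [-108, 5, 0], "angular": [0, 0, 0]}, {"linear": [-162, 7, 0], "angular": [0, 0, 0]}, {"linear": [-210, 10, 0], "angular": [0, 0, 0]}, {"linear": [-230, 11, 0], "angular": [0, 0, 0]}]'

```text
clock: 13.18
eef_pos: [433.0, -281.4, 193.8]
tool_rot: [0.773, 0.634, 0.0, 0.0]
force: [-0.2, 0.6, -0.1]
opening: 0.238
grip_force: 11.8
```

```bash
python3 go.py 431.3 -289.3 23 -11.2
```

```text
[ 433.  -281.4  193.8] yaw -11.3 op 0.24 shift [ -8.   -0.2 170.8] turn -0.01 13.175
```

Call:
move_arm --rows '[{"linear": [-9, 0, 40], "angular": [0, 0, 0]}, {"linear": [-9, 0, 95], "angular": [0, 0, 0]}, {"linear": [-9, 0, 140], "angular": [0, 0, 0]}, {"linear": [-9, 0, 160], "angular": [0, 0, 0]}, {"linear": [-9, 0, 166], "angular": [0, 0, 0]}]'

```text
clock: 13.8
eef_pos: [431.6, -287.4, 26.7]
tool_rot: [0.773, 0.635, -0.0, -0.001]
force: [-0.7, 0.4, -0.5]
opening: 0.241
grip_force: 11.8
```

Call:
move_arm --rows '[{"linear": [0, 0, 0], "angular": [0, 0, 0]}, {"linear": [0, 0, 1], "angular": [0, 0, 0]}, {"linear": [0, 0, 2], "angular": [0, 0, 0]}, {"linear": [0, 0, 2], "angular": [0, 0, 0]}]'

```text
clock: 14.3
eef_pos: [431.9, -288.4, 26.0]
tool_rot: [0.773, 0.635, 0.0, 0.0]
force: [0.2, 0.2, -0.8]
opening: 0.241
grip_force: 11.8
```

Call:
move_arm --rows '[{"linear": [0, 0, 1], "angular": [0, 0, 0]}, {"linear": [0, 0, 2], "angular": [0, 0, 0]}, {"linear": [0, 0, 2.5], "angular": [0, 0, 0]}, {"linear": [0, 0, 2.5], "angular": [0, 0, 0]}]'

```text
clock: 14.8
eef_pos: [431.8, -288.3, 23.1]
tool_rot: [0.773, 0.635, 0.0, -0.0]
force: [-0.2, 0.3, -0.4]
opening: 0.237
grip_force: 11.8
```

Call:
move_arm --rows '[{"linear": [0, 0, 0.5], "angular": [0, 0, 0]}, {"linear": [0, 0, 1], "angular": [0, 0, 0]}, {"linear": [0, 0, 1], "angular": [0, 0, 0]}]'

```text
clock: 15.18
eef_pos: [431.7, -288.4, 22.7]
tool_rot: [0.773, 0.635, -0.0, 0.0]
force: [-2.9, 0.5, 8.3]
opening: 0.236
grip_force: 12.0
```

Call:
move_arm --hand 0.5 --rows '[{"linear": [0, 0, 0], "angular": [0, 0, 0]}, {"linear": [0, 0, 0], "angular": [0, 0, 0]}, {"linear": [0, 0, 0], "angular": [0, 0, 0]}, {"linear": [0, 0, -5], "angular": [0, 0, 0]}, {"linear": [0, 0, -30], "angular": [0, 0, 0]}]'

```text
clock: 15.8
eef_pos: [431.3, -287.9, 51.7]
tool_rot: [0.773, 0.635, -0.0, -0.001]
force: [-0.1, 0.2, -0.1]
opening: 0.498
grip_force: 0.0
```

Call:
move_arm --rows '[{"linear": [0, 0, -55], "angular": [0, 0, 0]}, {"linear": [0, 0, -110], "angular": [0, 0, 0]}, {"linear": [40, -2, -140], "angular": [0, 0, 0]}, {"linear": [94, -5, -142], "angular": [0, 0, 0]}, {"linear": [148, -8, -142], "angular": [0, 0, 0]}]'

```text
clock: 16.42
eef_pos: [452.7, -140.2, 195.0]
tool_rot: [0.773, 0.634, 0.0, 0.001]
force: [1.5, 0.7, -0.0]
opening: 0.499
grip_force: 0.0
```

Call:
move_arm --rows '[{"linear": [54, -3, 0], "angular": [0, 0, 0]}, {"linear": [108, -6, 0], "angular": [0, 0, 0]}, {"linear": [162, -8, 0], "angular": [0, 0, 0]}, {"linear": [216, -11, 0], "angular": [0, 0, 0]}, {"linear": [270, -14, 0], "angular": [0, 0, 0]}]'

```text
clock: 17.05
eef_pos: [491.4, 127.9, 194.6]
tool_rot: [0.773, 0.635, 0.0, 0.0]
force: [1.0, -0.1, -0.1]
opening: 0.498
grip_force: 0.0
```

Call:
move_arm --rows '[{"linear": [54, -3, 0], "angular": [0, 0, 0]}, {"linear": [100, -5, 0], "angular": [0, 0, 0]}, {"linear": [124, -6, 0], "angular": [0, 0, 0]}, {"linear": [124, -6, 0], "angular": [0, 0, 0]}]'

```text
clock: 17.55
eef_pos: [509.3, 250.0, 194.1]
tool_rot: [0.772, 0.636, -0.0, 0.0]
force: [-0.1, -1.3, -0.8]
opening: 0.496
grip_force: 0.0
```

```bash
python3 go.py 509.6 249.2 77 -11.2
python3 - <<'E'
from h import *
s,c=pickle.load(open("w3.pkl","rb"));print(px2w(c,[301,147],107,s))
E
```

```text
[509.3 250.  194.1] yaw -11.1 op 0.5 shift [ -0.7   0.4 117.1] turn 0.01 17.55
[[510.87775228 250.64017033 107.        ]]
```

Call:
move_arm --rows '[{"linear": [0, 0.5, 40], "angular": [0, 0, 0]}, {"linear": [0, 0.5, 85], "angular": [0, 0, 0]}, {"linear": [0, 0.5, 108], "angular": [0, 0, 0]}, {"linear": [0, 0.5, 115], "angular": [0, 0, 0]}, {"linear": [0, 0.5, 115], "angular": [0, 0, 0]}]'

```text
clock: 18.18
eef_pos: [510.3, 248.2, 79.6]
tool_rot: [0.773, 0.635, 0.0, 0.0]
force: [-0.1, -0.3, -0.1]
opening: 0.501
grip_force: 0.0
```

Call:
move_arm --hand 0 --rows '[{"linear": [0, 0, 0], "angular": [0, 0, 0]}, {"linear": [0, 0, 0], "angular": [0, 0, 0]}, {"linear": [0, 0, 0], "angular": [0, 0, 0]}, {"linear": [0, 0, 0], "angular": [0, 0, 0]}, {"linear": [0, 0, 0], "angular": [0, 0, 0]}]'

```text
clock: 18.8
eef_pos: [510.3, 248.8, 79.5]
tool_rot: [0.773, 0.635, 0.0, 0.0]
force: [0.1, 1.4, 5.7]
opening: 0.237
grip_force: 11.9
```

```bash
python3 go.py 417 -140.5 160 -11.2
```

```text
[510.3 248.8  79.5] yaw -11.2 op 0.24 shift [-400.   -15.9  -80.6] turn 0.0 18.8
```

Call:
move_arm --rows '[{"linear": [0, 0, -5], "angular": [0, 0, 0]}, {"linear": [0, 0, -30], "angular": [0, 0, 0]}, {"linear": [0, 0, -80], "angular": [0, 0, 0]}, {"linear": [-30, -1, -110], "angular": [0, 0, 0]}, {"linear": [-82, -3, -115], "angular": [0, 0, 0]}]'

```text
clock: 19.42
eef_pos: [491.7, 168.9, 196.1]
tool_rot: [0.772, 0.636, 0.002, 0.001]
force: [0.3, 0.2, -0.6]
opening: 0.237
grip_force: 11.9
```

Call:
move_arm --rows '[{"linear": [-54, -2, 0], "angular": [0, 0, 0]}, {"linear": [-108, -4, 0], "angular": [0, 0, 0]}, {"linear": [-162, -6, 0], "angular": [0, 0, 0]}, {"linear": [-216, -9, 0], "angular": [0, 0, 0]}, {"linear": [-270, -11, 0], "angular": [0, 0, 0]}]'

```text
clock: 20.05
eef_pos: [427.3, -95.4, 194.4]
tool_rot: [0.773, 0.635, 0.0, 0.0]
force: [0.4, -0.3, 0.4]
opening: 0.232
grip_force: 11.9
```

Call:
move_arm --rows '[{"linear": [-35, -1.5, 10], "angular": [0, 0, 0]}, {"linear": [-48, -2, 50], "angular": [0, 0, 0]}, {"linear": [-48, -2, 100], "angular": [0, 0, 0]}, {"linear": [-48, -2, 125], "angular": [0, 0, 0]}, {"linear": [-48, -2, 125], "angular": [0, 0, 0]}]'

```text
clock: 20.68
eef_pos: [416.0, -140.2, 68.0]
tool_rot: [0.773, 0.635, -0.001, -0.002]
force: [-0.5, -0.6, -0.7]
opening: 0.237
grip_force: 11.9
```

```bash
python3 go.py 417 -140.5 22.5 -11.2
python3 - <<'E'
from bench import *
from h import *
out=[]
for n,r in (("scene",(185,305,300,420)),("side",(150,230,280,360))):
    im=capture(n)["image"][r[0]:r[1],r[2]:r[3]];out.append(cv2.resize(im,(390,390) if n=="scene" else (390,390),interpolation=2))
cv2.imwrite("pics/c3.png",np.hstack(out)[:,:,::-1])
E
```

```text
[ 416.  -140.2   68. ] yaw -11.2 op 0.24 shift [-0.1  1.2 45.5] turn -0.0 20.675
```

View pics/c3.png

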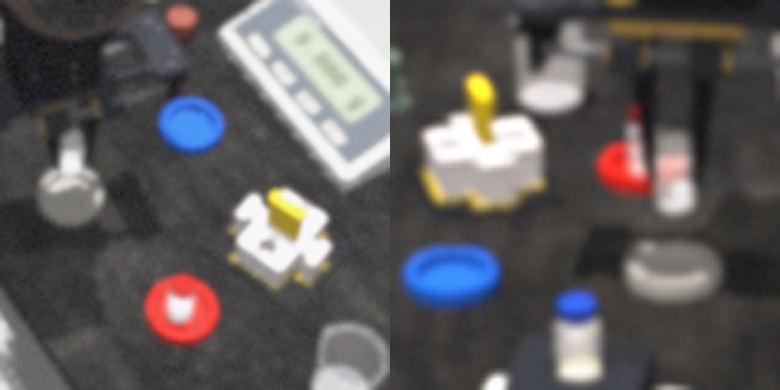

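Call:
move_arm --rows '[{"linear": [0, 0.5, 20], "angular": [0, 0, 0]}, {"linear": [0, 0.5, 33], "angular": [0, 0, 0]}, {"linear": [0, 0.5, 39], "angular": [0, 0, 0]}, {"linear": [0, 0.5, 42], "angular": [0, 0, 0]}, {"linear": [0, 0.5, 42], "angular": [0, 0, 0]}]'

```text
clock: 21.4
eef_pos: [417.3, -140.7, 27.3]
tool_rot: [0.773, 0.635, 0.0, 0.0]
force: [-0.7, 0.3, -0.2]
opening: 0.234
grip_force: 11.9
```

Call:
move_arm --rows '[{"linear": [0, 0, 0.5], "angular": [0, 0, 0]}, {"linear": [0, 0, 1], "angular": [0, 0, 0]}, {"linear": [0, 0, 1], "angular": [0, 0, 0]}]'

```text
clock: 21.78
eef_pos: [417.2, -140.7, 26.2]
tool_rot: [0.773, 0.635, 0.0, 0.0]
force: [0.2, -0.7, 0.3]
opening: 0.234
grip_force: 11.9
```

Call:
move_arm --rows '[{"linear": [0, 0, 1], "angular": [0, 0, 0]}, {"linear": [0, 0, 2], "angular": [0, 0, 0]}, {"linear": [0, 0, 3], "angular": [0, 0, 0]}, {"linear": [0, 0, 3.5], "angular": [0, 0, 0]}, {"linear": [0, 0, 3.5], "angular": [0, 0, 0]}]'

```text
clock: 22.4
eef_pos: [417.2, -140.7, 22.6]
tool_rot: [0.773, 0.635, 0.0, -0.0]
force: [0.3, -0.1, -0.4]
opening: 0.239
grip_force: 11.9
```

Call:
move_arm --rows '[{"linear": [0, 0, 0.5], "angular": [0, 0, 0]}, {"linear": [0, 0, 0.8], "angular": [0, 0, 0]}, {"linear": [0, 0, 0.8], "angular": [0, 0, 0]}]'

```text
clock: 22.78
eef_pos: [417.0, -140.6, 22.3]
tool_rot: [0.773, 0.635, 0.0, 0.0]
force: [-3.6, 0.6, 10.2]
opening: 0.237
grip_force: 12.1
```

Call:
move_arm --hand 0.5 --rows '[{"linear": [0, 0, 0], "angular": [0, 0, 0]}, {"linear": [0, 0, 0], "angular": [0, 0, 0]}, {"linear": [0, 0, 0], "angular": [0, 0, 0]}, {"linear": [0, 0, -5], "angular": [0, 0, 0]}, {"linear": [0, 0, -30], "angular": [0, 0, 0]}]'

```text
clock: 23.4
eef_pos: [416.7, -140.4, 51.6]
tool_rot: [0.773, 0.635, -0.0, -0.001]
force: [0.4, 0.3, 0.2]
opening: 0.5
grip_force: 0.0
```

Call:
move_arm --rows '[{"linear": [0, 0, -55], "angular": [0, 0, 0]}, {"linear": [0, 0, -110], "angular": [0, 0, 0]}, {"linear": [40, 3, -140], "angular": [0, 0, 0]}, {"linear": [94, 6, -142], "angular": [0, 0, 0]}, {"linear": [148, 10, -142], "angular": [0, 0, 0]}]'

```text
clock: 24.02
eef_pos: [456.0, 4.0, 194.9]
tool_rot: [0.773, 0.634, 0.001, 0.001]
force: [0.6, -0.1, 0.3]
opening: 0.501
grip_force: 0.0
```

Call:
move_arm --rows '[{"linear": [45, 3, 0], "angular": [0, 0, 0]}, {"linear": [80, 5, 0], "angular": [0, 0, 0]}, {"linear": [80, 5, 0], "angular": [0, 0, 0]}, {"linear": [80, 5, 0], "angular": [0, 0, 0]}]'

```text
clock: 24.52
eef_pos: [475.8, 79.8, 193.9]
tool_rot: [0.773, 0.635, -0.0, -0.0]
force: [-0.2, -0.5, -0.0]
opening: 0.505
grip_force: 0.0
```

```bash
python3 go.py 475.9 80.8 79 -11.2
```

```text
[475.8  79.8 193.9] yaw -11.2 op 0.5 shift [ 1.100e+00 -1.000e-01  1.149e+02] turn 0.0 24.525
```

Call:
move_arm --rows '[{"linear": [1, 0, 40], "angular": [0, 0, 0]}, {"linear": [1, 0, 85], "angular": [0, 0, 0]}, {"linear": [1, 0, 108], "angular": [0, 0, 0]}, {"linear": [1, 0, 115], "angular": [0, 0, 0]}, {"linear": [1, 0, 115], "angular": [0, 0, 0]}]'

```text
clock: 25.15
eef_pos: [476.5, 80.5, 79.2]
tool_rot: [0.773, 0.634, 0.0, 0.0]
force: [0.0, -0.4, 0.9]
opening: 0.503
grip_force: 0.0
```

Call:
move_arm --hand 0 --rows '[{"linear": [0, 0, 0], "angular": [0, 0, 0]}, {"linear": [0, 0, 0], "angular": [0, 0, 0]}, {"linear": [0, 0, 0], "angular": [0, 0, 0]}, {"linear": [0, 0, 0], "angular": [0, 0, 0]}, {"linear": [0, 0, 0], "angular": [0, 0, 0]}]'

```text
clock: 25.78
eef_pos: [476.7, 81.1, 79.1]
tool_rot: [0.773, 0.635, 0.0, 0.0]
force: [0.8, 0.2, 5.8]
opening: 0.239
grip_force: 11.9
```

```bash
python3 go.py 555.5 -137.5 160 -11.2
python3 - <<'E'
from h import *
s,c=pickle.load(open("d1.pkl","rb"))
print(px2w(c,[383.7,313.5],11,s))
d=pickle.load(open("d0.pkl","rb"))
print(px2w(d["scene"],[358.4,223.2],8),px2w(d["side"],[292.3,206.4],8),px2w(d["wrist"],[273.2,260.4],8,d["s"]))
E
```

```text
[476.7  81.1  79.1] yaw -11.2 op 0.24 shift [-199.1  119.8  -80.8] turn 0.0 25.775
[[ 555.67650542 -129.81844813   11.        ]]
[[ 554.34158629 -136.79913967    8.        ]] [[ 555.61816461 -128.66941687    8.        ]] [[ 555.12699447 -130.51242634    8.        ]]
```

Call:
move_arm --rows '[{"linear": [0, 0, -5], "angular": [0, 0, 0]}, {"linear": [0, 0, -30], "angular": [0, 0, 0]}, {"linear": [0, 0, -80], "angular": [0, 0, 0]}, {"linear": [-27, 13, -110], "angular": [0, 0, 0]}, {"linear": [-75, 36, -115], "angular": [0, 0, 0]}]'

```text
clock: 26.4
eef_pos: [497.8, 0.5, 196.3]
tool_rot: [0.772, 0.636, 0.001, 0.001]
force: [0.5, 0.2, -1.2]
opening: 0.238
grip_force: 11.8
```

Call:
move_arm --rows '[{"linear": [-50, 24, 0], "angular": [0, 0, 0]}, {"linear": [-100, 48, 0], "angular": [0, 0, 0]}, {"linear": [-150, 72, 0], "angular": [0, 0, 0]}, {"linear": [-190, 91, 0], "angular": [0, 0, 0]}, {"linear": [-210, 101, 0], "angular": [0, 0, 0]}]'

```text
clock: 27.02
eef_pos: [555.4, -227.0, 193.6]
tool_rot: [0.773, 0.634, -0.0, -0.0]
force: [-0.4, 1.0, -1.1]
opening: 0.238
grip_force: 11.8
```

Call:
move_arm --rows '[{"linear": [0, 0, 0], "angular": [0, 0, 0]}, {"linear": [0, 0, 0], "angular": [0, 0, 0]}]'

```text
clock: 27.28
eef_pos: [555.1, -223.8, 193.8]
tool_rot: [0.772, 0.635, -0.0, -0.0]
force: [-0.2, 1.1, 0.2]
opening: 0.232
grip_force: 11.8
```

```bash
python3 look.py w4
python3 - <<'E'
from h import *
s,c=pickle.load(open("w4.pkl","rb"))
for col in ["red","blue","yellow"]:
    for ce,st in blobs(c["image"],col,20): print(col,ce,st,[px2w(c,ce,z,s)[0].round(1)[:2] for z in (3,8,12)])
E
```

```text
[ 555.12734506 -223.83830529  193.79799105] 0.2315594508622059 11.806988291555172 27.275
red [241.8 234.8] [221, 222, 42, 28, 649] [array([ 432.4, -283.3]), array([ 434.3, -281.5]), array([ 435.8, -279.9])]
blue [305.4 107.6] [281, 83, 49, 51, 1939] [array([ 554.8, -134.5]), array([ 555. , -134.6]), array([ 555.2, -134.8])]
yellow [341.4 209.1] [334, 196, 16, 29, 54] [array([ 575.6, -272.7]), array([ 575.5, -271. ]), array([ 575.4, -269.6])]
yellow [292.8 216. ] [288, 213, 13, 7, 24] [array([ 508.7, -269.7]), array([ 509.5, -268. ]), array([ 510.2, -266.7])]
```

View pics/w4.png

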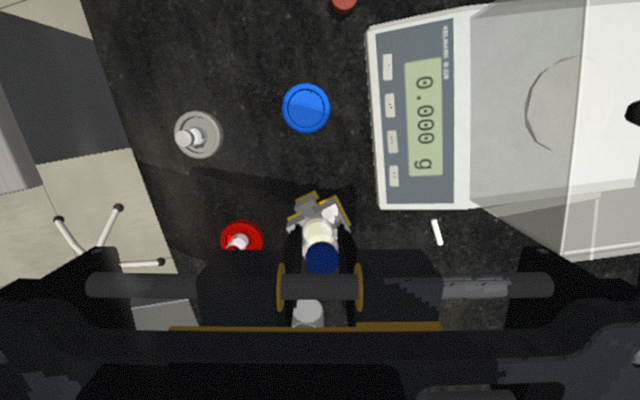

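Call:
move_arm --rows '[{"linear": [20, -4, 0], "angular": [0, 0, -0.9]}, {"linear": [40, -8, 0], "angular": [0, 0, -1.8]}, {"linear": [60, -12, 0], "angular": [0, 0, -2.7]}, {"linear": [80, -16, 0], "angular": [0, 0, -3.6]}, {"linear": [87.5, -17, 0], "angular": [0, 0, -4.5]}]'

```text
clock: 27.95
eef_pos: [555.4, -133.6, 194.2]
tool_rot: [0.468, 0.884, 0.0, 0.0]
force: [-0.3, -0.3, -0.5]
opening: 0.236
grip_force: 11.8
```

Call:
move_arm --rows '[{"linear": [0, 0, 0], "angular": [0, 0, -0.9]}, {"linear": [0, 0, 0], "angular": [0, 0, -1.8]}, {"linear": [0, 0, 0], "angular": [0, 0, -2.7]}, {"linear": [0, 0, 0], "angular": [0, 0, -3.6]}, {"linear": [0, 0, 0], "angular": [0, 0, -4.5]}]'

```text
clock: 28.58
eef_pos: [555.5, -134.7, 194.1]
tool_rot: [0.094, 0.996, 0.0, 0.0]
force: [-0.5, -0.0, -0.5]
opening: 0.239
grip_force: 11.8
```

Call:
move_arm --rows '[{"linear": [0, 0, 0], "angular": [0, 0, 0]}, {"linear": [0, 0, 0], "angular": [0, 0, 0]}]'

```text
clock: 28.82
eef_pos: [555.7, -135.4, 194.0]
tool_rot: [0.099, 0.995, 0.0, 0.0]
force: [0.1, 0.8, -0.1]
opening: 0.237
grip_force: 11.8
```

```bash
python3 go.py 555 -134.6 26 80
python3 - <<'E'
from h import *
s,c=pickle.load(open("w4.pkl","rb"))
print("grey holder rim",px2w(c,[198,134],12,s).round(1),"cap",px2w(c,[183,137],50,s).round(1))
for z in (3,50): print(w2px(c,[417,-140.6,z],s))
E
```

```text
[ 555.7 -135.4  194. ] yaw 78.6 op 0.24 shift [  0.8   0.6 168. ] turn -0.14 28.825
grey holder rim [[ 418.5 -139.    12. ]] cap [[ 417.3 -139.5   50. ]]
[[200.21553076 135.00072303]]
[[183.07616988 137.99456368]]
```

Grey is centred. Descend with blue.

Call:
move_arm --rows '[{"linear": [0.5, 0.5, 50], "angular": [0, 0, 0]}, {"linear": [0.5, 0.5, 105], "angular": [0, 0, 0]}, {"linear": [0.5, 0.5, 145], "angular": [0, 0, 0]}, {"linear": [0.5, 0.5, 163], "angular": [0, 0, 0]}, {"linear": [0.5, 0.5, 167], "angular": [0, 0, 0]}]'

```text
clock: 29.45
eef_pos: [555.4, -135.3, 26.6]
tool_rot: [0.098, 0.995, 0.0, -0.0]
force: [-0.0, -0.1, 0.0]
opening: 0.238
grip_force: 11.8
```

Call:
move_arm --rows '[{"linear": [0, 0, 0], "angular": [0, 0, 0]}, {"linear": [0, 0, 1], "angular": [0, 0, 0]}, {"linear": [0, 0, 1.5], "angular": [0, 0, 0]}, {"linear": [0, 0, 1.5], "angular": [0, 0, 0]}]'

```text
clock: 29.95
eef_pos: [555.5, -135.4, 25.8]
tool_rot: [0.098, 0.995, -0.0, 0.0]
force: [-0.1, 0.3, 0.2]
opening: 0.234
grip_force: 11.8
```

Call:
move_arm --rows '[{"linear": [0, 0, 1], "angular": [0, 0, 0]}, {"linear": [0, 0, 2], "angular": [0, 0, 0]}, {"linear": [0, 0, 3], "angular": [0, 0, 0]}, {"linear": [0, 0, 3.5], "angular": [0, 0, 0]}, {"linear": [0, 0, 3.5], "angular": [0, 0, 0]}]'

```text
clock: 30.58
eef_pos: [555.5, -135.5, 22.1]
tool_rot: [0.098, 0.995, -0.0, 0.0]
force: [-0.8, -0.2, 3.7]
opening: 0.235
grip_force: 11.9
```

Contact; release and lift away.

Call:
move_arm --hand 0.5 --rows '[{"linear": [0, 0, 0], "angular": [0, 0, 0]}, {"linear": [0, 0, 0], "angular": [0, 0, 0]}, {"linear": [0, 0, 0], "angular": [0, 0, 0]}, {"linear": [0, 0, -5], "angular": [0, 0, 0]}, {"linear": [0, 0, -30], "angular": [0, 0, 0]}]'

```text
clock: 31.2
eef_pos: [554.7, -135.2, 51.3]
tool_rot: [0.098, 0.995, 0.0, -0.001]
force: [0.1, 0.0, -0.3]
opening: 0.497
grip_force: 0.0
```

Call:
move_arm --rows '[{"linear": [0, 0, -55], "angular": [0, 0, 0]}, {"linear": [0, 0, -110], "angular": [0, 0, 0]}, {"linear": [0, 50, -150], "angular": [0, 0, 0]}, {"linear": [0, 105, -160], "angular": [0, 0, 0]}, {"linear": [0, 150, -160], "angular": [0, 0, 0]}]'

```text
clock: 31.82
eef_pos: [584.9, 13.5, 213.7]
tool_rot: [0.098, 0.995, 0.0, 0.001]
force: [0.1, -0.1, 0.9]
opening: 0.499
grip_force: 0.0
```

Call:
move_arm --rows '[{"linear": [0, 0, 0], "angular": [0, 0, 0]}, {"linear": [0, 0, 0], "angular": [0, 0, 0]}, {"linear": [0, 0, 0], "angular": [0, 0, 0]}]'

```text
clock: 32.2
eef_pos: [584.3, 10.7, 211.8]
tool_rot: [0.098, 0.995, -0.0, -0.0]
force: [-0.3, 0.4, -0.7]
opening: 0.5
grip_force: 0.0
```

Run:
```python
from bench import *
from h import *
print(sense()["eef_pos"])
out=[]
for n,r in (("scene",(205,315,310,420)),("side",(150,230,275,355))):
    im=capture(n)["image"][r[0]:r[1],r[2]:r[3]];out.append(cv2.resize(im,(390,390),interpolation=2))
cv2.imwrite("pics/c5.png",np.hstack(out)[:,:,::-1])
```

```text
[584.32453842  10.73463661 211.83555516]
```

View pics/c5.png

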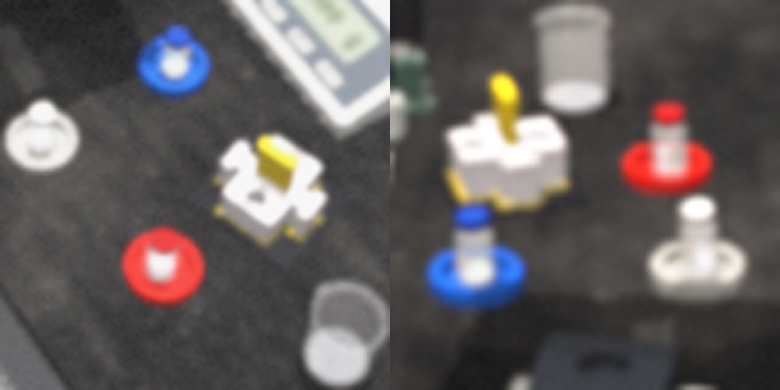

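```bash
python3 -c "
from bench import *
print(hand_in())"
```

```text
the job is handed in; nothing more can be done
None
```

The job is handed in. The insert stands on its yellow outline and each vial stands upright in the holder of its cap's colour. Everything is released, the beaker is where it was, and about 32 s were used; the hand-in call gave no verdict, so this rests on my last camera check.

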